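Roll the grinding jar up onto the roller mill

ROBOT

A 6-joint arm with a two-finger parallel gripper is mounted at the origin on a cart in front of the work surface, level with it; the furniture and walls round the work are solid. World frame = base frame: x ahead of the robot, y to its left, z up, the work surface at z = 0. Lengths are in mm, angles in rad, forces in N, time in s.
With the tool pointing down it reaches from about 300 to 775 mm from the base axis. Payload 14.6 kg.
Tool frame: the origin (TCP) lies at the very end of the fingers, on their centre line; the grasp point (between the pads) lies 19 mm behind it (grip_point_offset is the distance from the TCP to the grasp point, in mm); z points along the fingers, y is the line along which they close (so a half turn about z gives the same grasp; the last joint's range is limited). The gripper opens to 94 mm and grips with 3 to 60 N. Pads are 16 mm wide; open, the fingers measure 119 mm over their backs; the gripper's body (75 mm by 177 mm) begins 78 mm behind the grasp point.
Start: joints at [1.075, 0.3, 1.521, -0, 1.321, -0.067], TCP at [228.675, 500.197, 205.446] pointing down, gripper open.
Joint ranges: [-3.03, 3.03], [-0.79, 2.21], [0.23, 2.52], [-1.04, 4.18], [0, 3.07], [-2.55, 2.55]. Speed limits (rad/s): [2.22, 2.22, 2.57, 3.14, 3.14, 3.14].

INTERFACE

Orientations are given as [roll, pitch, yaw] about the fixed x, y, z axes, in that order (R = Rz(yaw) Ry(pitch) Rx(roll)).
In Python, from cell import read_state, camera, camera_info, sign_off, grip_point_offset gives the robot as it stands.
- The arm moves only by the shell command python3 -m handwheel 'ROWS' [FORCE]. ROWS is text: rows parted by semicolons, each of 5 numbers parted by spaces: the shift along the world's x, y, z in units of 40 mm (1.0 is 40 mm), then the turn about the world's z in units of 5 degrees (1.0 is 5 degrees), then the closure, from 0 (fully open) to 1 (shut). In form: dx dy dz yaw gripper; .... A call has 1 to 12 rows; each row shifts and turns the commanded pose from where the row before left it; what a row does not reach is not made up. A row lasts 1/12 s, in which the tool goes at most 41.7 mm and 7.16 degrees, less where a joint would pass 70% of its speed; a pose out of reach is approached as far as the arm can. A call is refused whole if a number of a shift passes 1 or a number of a turn 1, either way. A call with a gripper value outside its range is refused whole. The fingers move at their own pace and stop on an object; FORCE is the grip in N (left out, the last holds). Time passes only in rows, so rows that do not move let the fingers close. It gives the time, the measured TCP pose, the force, the opening and the grip force at its end, in the units of the state.
- read_state(): the state, without advancing time (a new reading comes with each control period).
- camera(name): name is "side" or "top"; returns (picture, depth): 400x640x3 uint8, red, green, blue; 400x640 float32, mm along the optical axis (not along the pixel's ray), 0 where there is no reading.
- camera_info(name): a dict with "intrinsics" (3x3 intrinsics, pixels), "k1" (the pictures are not rectified: a ray, as slopes to the right and down, at radius r is drawn at 1 + k1 r^2 times it, then the intrinsics apply), "world_from_camera" (4x4, takes a point from camera to world coordinates). Camera axes: x right, y down, z forward; pixel columns grow to the right and rows downward; lengths in mm; the calibration is good to about 2 mm. A picture is of the moment at which its call begins. camera_info takes no time and is no camera call.
- sign_off(): hands the job in; it is judged then, once.
The state is a dict: "clock": time; "joints": joint angles; "qd": joint speeds; "effort": joint torques, N m; "eef_pos": TCP position; "eef_rot": TCP orientation; "wrist_force": force on the tool from outside, world axes, zero at the start; "moment": the same for the moment, N m; "finger_gap": finger opening in mm; "finger_force": force on a finger pad.
Only numpy, scipy, OpenCV 4.12 (cv2) and the standard library are available. Lean on these libraries where they do the work, as an engineer would, in place of code of your own. Each camera call takes 0.05 s, during which the arm holds its last target. There are 200 camera calls.

TASK

Push the lying steel grinding jar up the ramp of the small roller mill with the fingers, until it has rolled over the first pair of tyres and lies settled on both rollers, up at the stop plate. Keep the fingers behind it all the way so that it never runs free or rolls back down the ramp, and do not pick it up: it is only to be pushed. Leave the flask, the ring weight and the rubber bung beside the mill where they stand, and take the hand away at the end.

Things in the scene. Friction and masses are not known exactly. Their poses are not given: they have to be found in the camera images.
- roller_mill: Low roller mill of bare and grey metal, fixed to the desk, 268 x 136 x 56 high. Origin on the desk, under the lane's middle; x = uphill along the lane, y across, z up. Lane 115 wide between low cheeks (10 above landing and ramp; to z 36 at the rollers). Flat landing at the lower end: x -125 to -35, top z 8, with a black lip at x -125 to -119, top z 14 (mm, mill frame).
- jar: Closed polished steel jar, 52 diameter x 96 long, about 0.4 kg, friction about 0.3; grooved lid at +y. Origin its centre, y its axis; x, z turn as it rolls. Lies across the lane on the landing, centre 34 above the desk, up to 0.07 rad askew, 13 mm or more clear behind it. Rolls freely, back down the ramp if let go; pushed off-middle it turns. About 1 to 2 N moves it up the ramp.
- flask: Small conical flask with pink contents, 65 diameter x 86 high, standing on the desk beside the mill. Origin: centre of its underside. To be left alone.
- ring_weight: Flat grey metal ring, 47 diameter x 14 high, lying on the desk beside the mill. Origin: centre of its underside. To be left alone.
- bung: Brown rubber bung, 30 diameter x 27 high, standing on the desk on the far side of the mill. Origin: centre of its underside. To be left alone.
- ramp_foot (a point): Middle of the line where the flat landing ends and the plain 9 degree ramp begins (mill frame x -35, z 8 mm). Axes as the mill's.
- ramp_top (a point): Middle of the ramp's upper edge (mill frame x 75, z 25.4 mm). Next come two fixed, non-turning rollers, each with two black tyres 16 diameter, 18 wide, at y -30 and +30: lower axis at x 85, z 17.4, upper axis at x 121, z 20.4. The jar crosses the lower roller with its centre at x 85, z 51.4. Axes as the mill's.
- seat (a point): Where the jar's centre lies once seated between the two rollers (mill frame x 100.6, z 47.6 mm). Past the lower roller the jar drops 4 mm into this seat by itself and stays there when let go. Axes as the mill's.
- stop (a point): Middle of the downhill face of the upright steel stop plate at the top end (mill frame x 129.5 mm; plate top z 56). A seated jar lies 3 mm short of it; pushed harder it meets the plate and settles back when let go. Axes as the mill's.

How it is judged (in metres and radians):
On the way, in this order (a step that is already met when the one before it is completed fails the run):
1. the jar is on the ramp with the hand against it (x of jar in the frame of roller_mill between 0 and 0.06 m and (contact force between jar and the fingers above 0.1 N or contact force between jar and the arm above 0.1 N)).
2. the jar lies in its seat on the rollers (x of jar in the frame of roller_mill between 0.0966 and 0.1046 m and z of jar in the frame of roller_mill between 0.0446 and 0.0506 m and y of jar in the frame of roller_mill between -0.02 and 0.02 m and angle between the y axis of jar and the y axis of roller_mill, either way round below 0.12 rad), for 0.2 s.
At the end, for the whole second after the job is handed in: The jar lies still in its seat on both rollers (centre within 4 mm along the lane and 3 mm in height of the seat, within 20 mm of the lane's middle, square to the lane within 0.12 rad), untouched; flask, ring weight and bung within 20 mm of where they stood (all of step 2 and linear speed of jar below 0.01 m/s and distance of each of flask, ring_weight, bung from where it was at the start of the episode below 0.02 m).
It fails at once if the jar runs free on the ramp: nothing of the robot touches it and it moves faster than 0.12 m/s (rolling back or flung) (x of jar in the frame of roller_mill between -0.02 and 0.06 m and (contact force between jar and the fingers below 0.01 N and contact force between jar and the arm below 0.01 N) and linear speed of jar above 0.12 m/s).
It fails at once if the jar is lifted: more than about 15 mm clear of landing, ramp or rollers (z of jar in the frame of roller_mill above 0.066 m or (x of jar in the frame of roller_mill below 0.03 m and z of jar in the frame of roller_mill above 0.06 m) or (x of jar in the frame of roller_mill below -0.03 m and z of jar in the frame of roller_mill above 0.05 m)).
It fails at once if flask, ring weight or bung is shifted more than 20 mm or tipped (distance of any of flask, ring_weight, bung from where it was at the start of the episode above 0.02 m or angle between any of flask, ring_weight, bung's own z axis and vertical above 0.3 rad).
It also fails if it takes over 45 s, if anything falls off the work surface, if the arm or the gripper's body presses on something with over 40 N, if the wrist force passes 120 N, or if a joint passes its speed limit or range.

## Working session

There is one attempt and no reset: what is moved stays moved. The work goes in short steps, Python scripts to look and compute and a shell command to move; the robot and the scene stay as the last step left them, time stands still between calls to the robot, and variables do not carry over. Pictures are saved under pics/ and viewed, at most 10 in all, crops included, and the job is handed in when it is done.

```bash
mkdir -p pics; python3 - <<'E'
from cell import *
import cv2,numpy as np
for n in("side","top"):
    p,d=camera(n); cv2.imwrite(f"pics/{n}0.png",p[:,:,::-1]); np.savez(f"{n}0.npz",p=p,d=d)
    i=camera_info(n); print(n,i)
print(read_state())
E
```

```text
side {'intrinsics': array([[384.29100696,   0.        , 315.92551331],
       [  0.        , 384.29100696, 195.04374494],
       [  0.        ,   0.        ,   1.        ]]), 'k1': -0.05763283271057586, 'world_from_camera': array([[ 9.78634250e-01, -1.41642323e-01,  1.49038443e-01,
         4.14323459e+02],
       [-2.05243242e-01, -6.29765547e-01,  7.49179930e-01,
        -4.39672460e+02],
       [-1.22563093e-02, -7.63762272e-01, -6.45381263e-01,
         6.21663305e+02],
       [ 0.00000000e+00,  0.00000000e+00,  0.00000000e+00,
         1.00000000e+00]])}
top {'intrinsics': array([[503.15337127,   0.        , 321.36810852],
       [  0.        , 503.15337127, 199.03431778],
       [  0.        ,   0.        ,   1.        ]]), 'k1': -0.04609073771965177, 'world_from_camera': array([[ 2.35970023e-02, -9.83311944e-01,  1.80390693e-01,
         3.78045592e+02],
       [-9.99646407e-01, -2.09955892e-02,  1.63170556e-02,
         2.04756036e+02],
       [-1.22573468e-02, -1.80711942e-01, -9.83459685e-01,
         9.54859441e+02],
       [ 0.00000000e+00,  0.00000000e+00,  0.00000000e+00,
         1.00000000e+00]])}
{'clock': 0.1, 'joints': array([ 1.07540432e+00,  3.00409454e-01,  1.52152301e+00,  2.27008567e-06,
        1.32068430e+00, -6.66106050e-02]), 'qd': array([-0.00107375, -0.00149977, -0.00311502,  0.00081395, -0.00067599,
        0.0004183 ]), 'effort': array([ 1.28199747e-03, -5.32643652e+01, -3.53290057e+01,  7.10417144e-02,
        2.34257657e-02, -1.73428418e-05]), 'eef_pos': array([228.56575228, 500.00093518, 204.94470546]), 'eef_rot': array([-3.14057096e+00, -7.03600317e-05,  2.71281066e+00]), 'wrist_force': array([ 0.23982541,  0.71329876, -0.28247315]), 'moment': array([0.06636139, 0.00898539, 0.00805146]), 'finger_force': 0.0, 'finger_gap': 93.97391810485432}
```

View pics/side0.png

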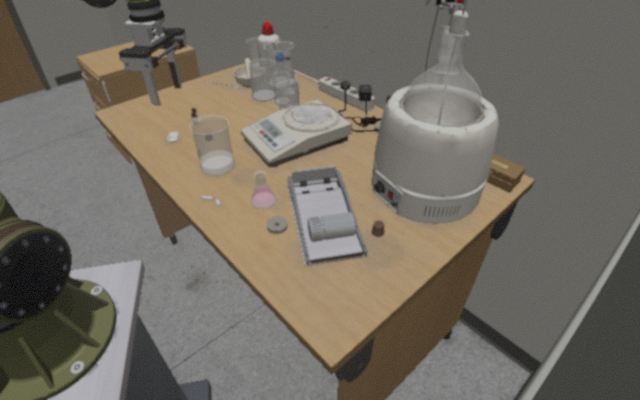

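View pics/top0.png

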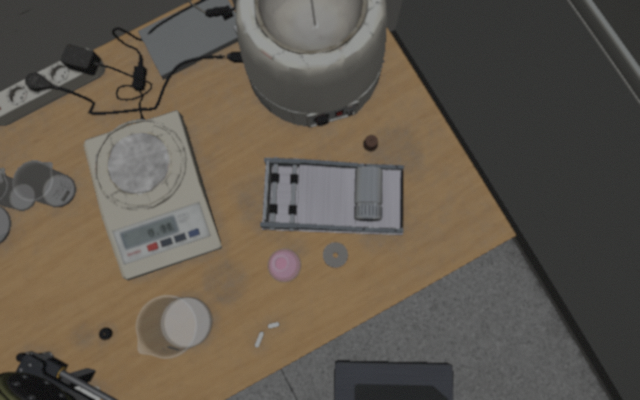

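The side view shows the mill's stop at (315,175), its lip at (335,258) and the jar at (332,226). In the top view uphill runs to image left (world +y): lip at u≈403, stop at u≈265, jar at (368,193), flask (284,265), ring (335,255) and bung (371,143).

```bash
cat > h.py <<'E'
from cell import *
import cv2,numpy as np
def ray(n,uv):
    i=camera_info(n);K=i["intrinsics"];k=i["k1"];T=i["world_from_camera"]
    uv=np.atleast_2d(np.float64(uv))
    x=cv2.undistortPoints(uv[:,None],K,np.array([k,0,0,0,0.]))[:,0]
    return T[:3,3],np.c_[x,np.ones(len(x))]@T[:3,:3].T
def plane(n,uv,z):
    o,r=ray(n,uv); return o+r*((z-o[2])/r[:,2])[:,None]
def pix(n,P):
    i=camera_info(n);T=np.linalg.inv(i["world_from_camera"])
    P=np.atleast_2d(np.float64(P))
    return cv2.projectPoints((P@T[:3,:3].T+T[:3,3])[:,None],np.zeros(3),np.zeros(3),i["intrinsics"],np.array([i["k1"],0,0,0,0.]))[0][:,0]
def cloud(n,d):
    v,u=np.mgrid[:400,:640]; o,r=ray(n,np.c_[u.ravel(),v.ravel()])
    return (o+r*d.ravel()[:,None]).reshape(400,640,3)
E
python3 - <<'E'
from h import *
z=np.load("top0.npz");p=z["p"];d=z["d"]
c=cloud("top",d)
for u,v in [(368,185),(368,200),(345,195),(320,195),(392,195),(402,195),(266,195),(284,265),(335,247),(371,143),(420,200),(330,162),(330,230)]: print(u,v,c[v,u].round(1))
cv2.imwrite("pics/topc.png",cv2.resize(p[130:290,250:415,::-1],None,fx=4.5,fy=3.7,interpolation=cv2.INTER_CUBIC)[:600])
# jar+mill: rim corners by plane
m=np.zeros((400,640),np.uint8)
X=c.copy(); m=((X[...,2]>5)&(X[...,2]<75)).astype(np.uint8); m[:150]=0;m[240:]=0;m[:,:255]=0;m[:,412:]=0
m=cv2.morphologyEx(m,cv2.MORPH_OPEN,np.ones((3,3)))
n,l,s,_=cv2.connectedComponentsWithStats(m); print(s)
k=1+np.argmax(s[1:,4]);print(cv2.minAreaRect(np.argwhere(l==k)[:,::-1].astype(np.float32)))
q=X[l==k];print(cv2.minAreaRect(q[:,:2].astype(np.float32)))
E
```

```text
368 185 [569.9 135.5  60.2]
368 200 [542.8 135.1  56.8]
345 195 [560.  175.5  11. ]
320 195 [558.  223.1  16.1]
392 195 [563.8  84.6   1.3]
402 195 [561.5  67.3  15.2]
266 195 [548.7 321.   53.8]
284 265 [423.9 286.1  24. ]
335 247 [460.1 192.7  13.2]
371 143 [659.8 127.6  25.2]
420 200 [555.7  30.1  -1.9]
330 162 [619.1 205.4  31.2]
330 230 [491.5 202.7  16.7]
[[     0      0    640    400 247378]
 [   260    158    144     76   8604]
 [   285    168      5      4     18]]
((332.75042724609375, 196.4895782470703), (143.1674346923828, 72.60366821289062), 2.385944128036499)
((555.1553344726562, 197.9093017578125), (267.30517578125, 137.299072265625), 89.1841812133789)
```

View pics/topc.png

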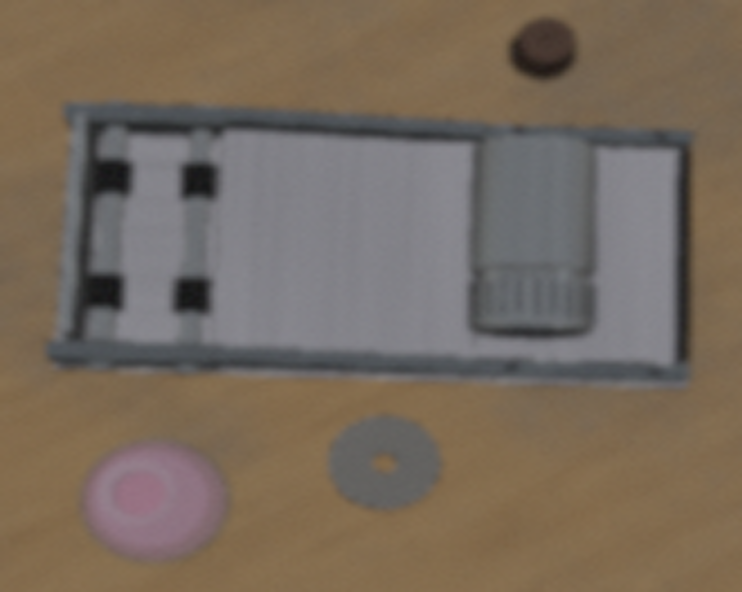

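```bash
python3 - <<'E'
from h import *
f=lambda L:np.array([[250+x/4.5-.4,130+y/3.7-.4] for x,y in L])
t=plane("top",f([(198,180),(191,295)]),25.4);t2=plane("top",f([(113,178),(105,293)]),28.4)
print("lower tyres",t.round(1),"upper",t2.round(1))
print("lip corners z14/18",plane("top",f([(690,137),(687,376)]),16).round(1))
print("cheek top outer, rollers z36",plane("top",f([(68,106),(50,355)]),46).round(1))
print("jar mid far/near z34",plane("top",f([(533,160),(531.5,310)]),34).round(1))
print("jar far z60",plane("top",f([(533,133)]),59).round(1),"near z34",plane("top",f([(533,333)]),[20]).round(1))
print("flask, ring, bung",plane("top",f([(155,500)]),15).round(1),plane("top",f([(385,462)]),14).round(1),plane("top",f([(545,42)]),25).round(1))
q=np.load("side0.npz")["p"]
cv2.imwrite("pics/sidec.png",cv2.resize(q[160:270,235:395,::-1],None,fx=5,fy=5,interpolation=cv2.INTER_CUBIC))
E
```

```text
lower tyres [[587.4 273.7  25.4]
 [527.8 274.6  25.4]] upper [[587.1 309.3  28.4]
 [527.5 310.2  28.4]]
lip corners z14/18 [[616.8  65.3  16. ]
 [492.2  67.3  16. ]]
cheek top outer, rollers z36 [[620.  327.5  46. ]
 [493.3 329.3  46. ]]
jar mid far/near z34 [[598.8 133.6  34. ]
 [521.8 133.7  34. ]]
jar far z60 [[606.5 135.6  59. ]] near z34 [[512.2 131.9  20. ]]
flask, ring, bung [[424.8 286.8  15. ]] [[446.1 192.2  14. ]] [[664.  128.2  25. ]]
```

View pics/sidec.png

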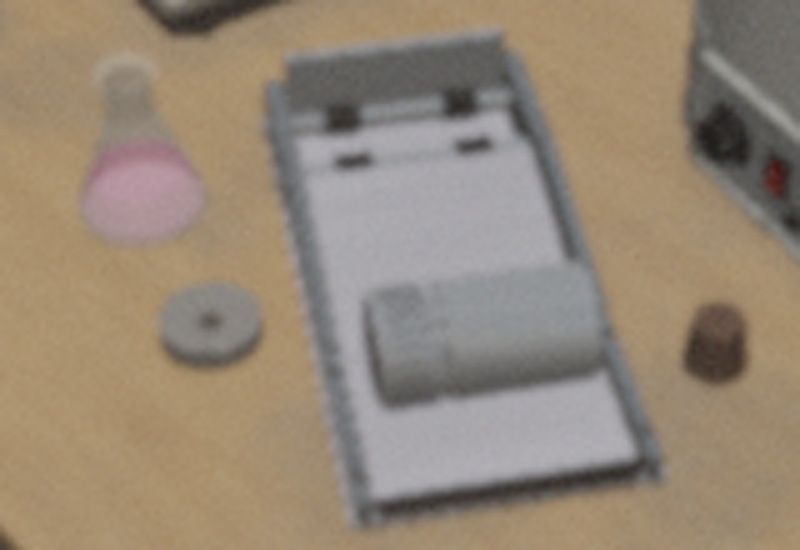

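Mill origin is about (556, 189) with uphill along (0.015, 1). The jar centre is about (559, 134), almost square to the lane, with 38 mm free behind it. I'll bring the half-closed fingers in behind it, with the closing line across the lane.

```bash
python3 -m handwheel '.5 -.7 0 -.9 .47;.6 -.75 0 -.95 .47;.6 -.75 0 -.95 .47;.6 -.75 0 -.95 .47;.6 -.75 0 -.95 .47;.6 -.75 0 -.95 .47;.6 -.75 0 -.95 .47;.6 -.75 0 -.95 .47;.6 -.75 0 -.95 .47;.6 -.75 0 -.95 .47;.6 -.75 0 -.95 .47;.6 -.75 0 -.95 .47' 10; python3 -m handwheel '0 0 0 0 .47;0 0 0 0 .47;0 0 0 0 .47'; python3 -c "
from cell import *
s=read_state();print(s['eef_rot'],s['joints'],s['finger_gap'],s['wrist_force'])"
```

```text
clock: 1.1
eef_pos: [513.4, 140.4, 205.3]
eef_rot: [-3.141, 0.0, 1.718]
wrist_force: [0.2, 0.7, 0.5]
finger_gap: 50.0
finger_force: 0.0
clock: 1.35
eef_pos: [512.3, 142.4, 205.1]
eef_rot: [-3.141, -0.0, 1.723]
wrist_force: [0.2, 0.3, -0.4]
finger_gap: 49.9
finger_force: 0.0
[-3.14075297e+00 -1.43981666e-04  1.72288009e+00] [2.02172254e-01 2.59988633e-01 1.57280247e+00 1.92365052e-04
 1.30963298e+00 5.00386879e-02] 49.93553539483982 [ 0.2285988   0.26191864 -0.35027487]
```

```bash
python3 -m handwheel '.57 -.84 0 -.96 .47;.57 -.84 0 -.95 .47;0 0 -.8 0 .47;0 0 -.8 0 .47;0 0 -.8 0 .47;0 0 0 0 .47;0 0 0 0 .47'; python3 - <<'E'
from h import *
a=[]
for n in("side","top"):
    p,d=camera(n); p=p[150:280,240:420] if n=="side" else p[120:250,250:430]
    a.append(cv2.resize(p[:,:,::-1],None,fx=4,fy=2.3 if 0 else 2.3*1,interpolation=cv2.INTER_CUBIC))
cv2.imwrite("pics/b.png",np.vstack(a))
E
```

```text
clock: 1.93
eef_pos: [557.5, 76.0, 109.3]
eef_rot: [-3.139, 0.0, 1.558]
wrist_force: [0.6, 0.1, 1.1]
finger_gap: 49.6
finger_force: 0.0
```

View pics/b.png

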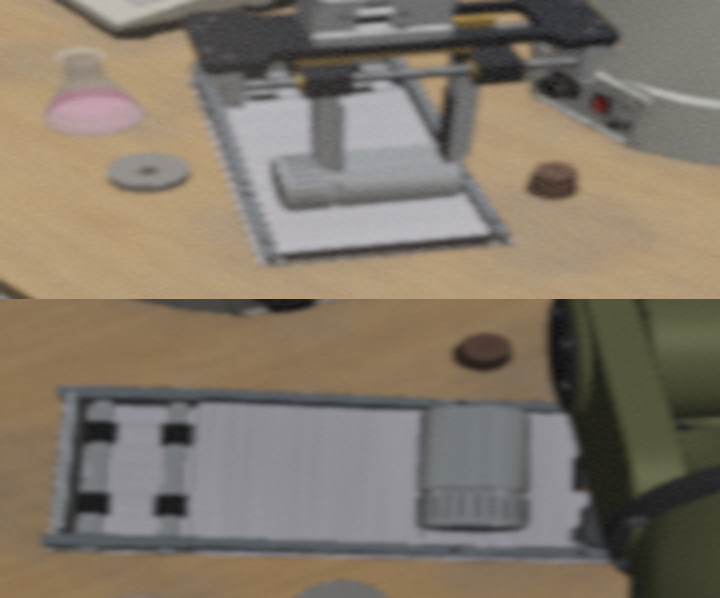

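The side crop shows the fingers at (328,165) and (455,155), still above and behind the jar and both within its length. The jar hasn't moved. Going down behind it.

```bash
python3 -m handwheel '0 0 -.7 0 .47;0 0 -.7 0 .47;0 0 -.45 0 .47;0 0 -.25 0 .47;0 0 0 0 .47;0 0 0 0 .47;0 0 0 0 .47'; python3 - <<'E'
from h import *
p,d=camera("side")
cv2.imwrite("pics/c.png",cv2.resize(p[150:280,240:420,::-1],None,fx=4.4,fy=4.4,interpolation=cv2.INTER_CUBIC))
E
```

```text
clock: 2.62
eef_pos: [559.4, 75.2, 27.5]
eef_rot: [3.139, -0.0, 1.556]
wrist_force: [-0.6, -0.3, 0.8]
finger_gap: 49.6
finger_force: 0.0
```

View pics/c.png

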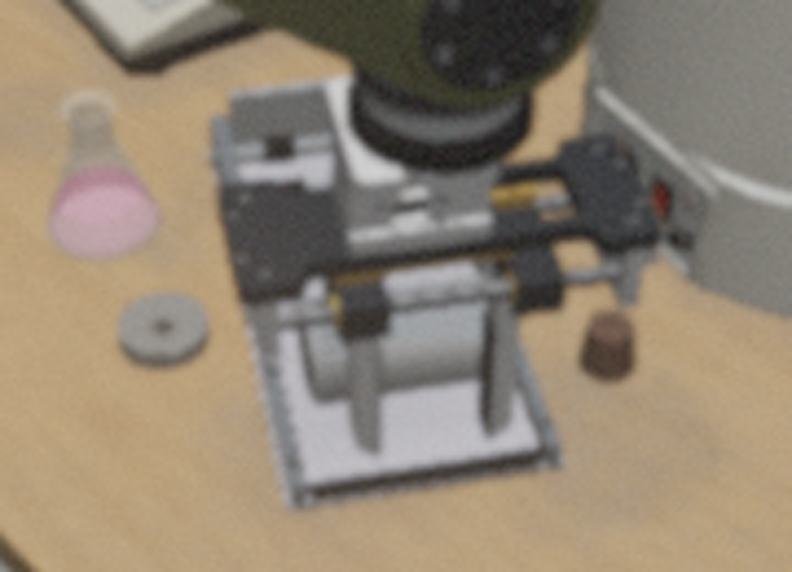

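The side crop shows both fingers down behind the jar at (367,445) and (497,425), clear of the lip, inside the cheeks and within the jar's length. Pushing now.

```bash
python3 -m handwheel '0 .1 0 0 .47;0 .1 0 0 .47;0 .1 0 0 .47;0 .1 0 0 .47;0 .07 0 0 .47;0 .07 0 0 .47;0 .07 0 0 .47;0 .07 0 0 .47;0 .07 0 0 .47;0 .07 0 0 .47;0 .07 0 0 .47;0 .07 .01 0 .47'
python3 -m handwheel '0 .07 .01 0 .47;0 .07 .01 0 .47;0 .07 .01 0 .47;0 .07 .01 0 .47;.01 .07 .01 0 .47;0 .07 .01 0 .47;0 .07 .01 0 .47;0 .07 .01 0 .47;0 .07 .01 0 .47;0 .07 .01 0 .47;.01 .07 .01 0 .47;0 .07 .01 0 .47'
python3 - <<'E'
from h import *
for n,s in(("top",np.s_[130:250,250:430]),):
    p,d=camera(n); cv2.imwrite("pics/d.png",cv2.resize(p[s][:,:,::-1],None,fx=4.4,fy=4.4,interpolation=cv2.INTER_CUBIC))
E
```

```text
clock: 3.67
eef_pos: [558.2, 113.6, 25.8]
eef_rot: [-3.141, 0.0, 1.556]
wrist_force: [0.6, -0.8, 2.1]
finger_gap: 49.8
finger_force: 0.1
clock: 4.67
eef_pos: [559.1, 147.3, 30.7]
eef_rot: [-3.142, 0.0, 1.556]
wrist_force: [-0.4, -2.2, 2.2]
finger_gap: 49.7
finger_force: 1.1
```

View pics/d.png

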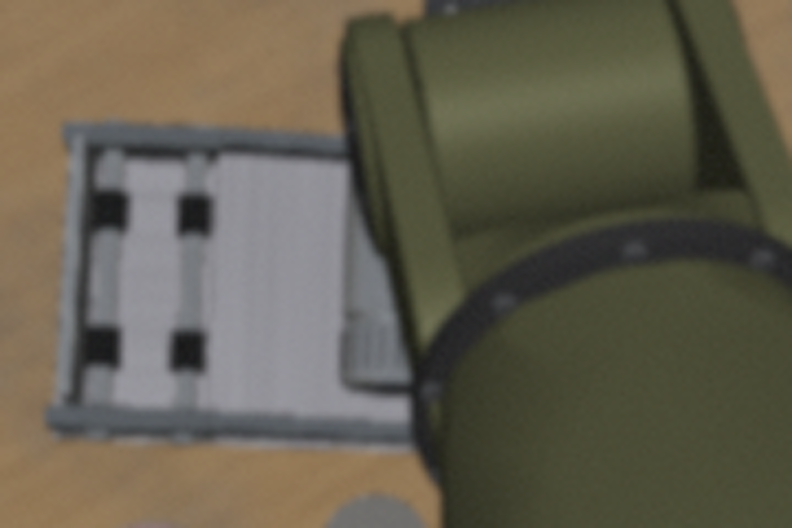

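The top crop shows the jar's leading edge upright at x≈345–350, so it is square, and its near end at y≈385 is clear of the cheek. Wrist force of about 2 N shows contact. I'll keep pushing up the ramp.

```bash
python3 -m handwheel '0 .07 .01 0 .47;0 .07 .01 0 .47;0 .07 .01 0 .47;0 .07 .01 0 .47;.01 .07 .01 0 .47;0 .07 .01 0 .47;0 .07 .01 0 .47;0 .07 .01 0 .47;0 .07 .01 0 .47;0 .07 .01 0 .47;.01 .07 .02 0 .47;0 .07 .01 0 .47'
python3 -m handwheel '0 .07 .01 0 .47;0 .07 .01 0 .47;0 .07 .01 0 .47;0 .07 .01 0 .47;.01 .07 .01 0 .47;0 .07 .01 0 .47;0 .07 .01 0 .47;0 .07 .01 0 .47;0 .07 .01 0 .47;0 .07 .01 0 .47;.01 .07 .01 0 .47;0 .07 .01 0 .47'
python3 - <<'E'
from h import *
for n,s in(("top",np.s_[130:250,250:430]),):
    p,d=camera(n); cv2.imwrite("pics/e.png",cv2.resize(p[s][:,:,::-1],None,fx=4.4,fy=4.4,interpolation=cv2.INTER_CUBIC))
E
```

```text
clock: 5.72
eef_pos: [559.9, 180.9, 35.9]
eef_rot: [3.142, -0.0, 1.556]
wrist_force: [0.0, -2.7, 0.9]
finger_gap: 50.0
finger_force: 1.1
clock: 6.72
eef_pos: [560.7, 214.5, 40.7]
eef_rot: [3.142, 0.0, 1.556]
wrist_force: [-0.9, -2.5, 1.6]
finger_gap: 50.0
finger_force: 1.1
```

View pics/e.png

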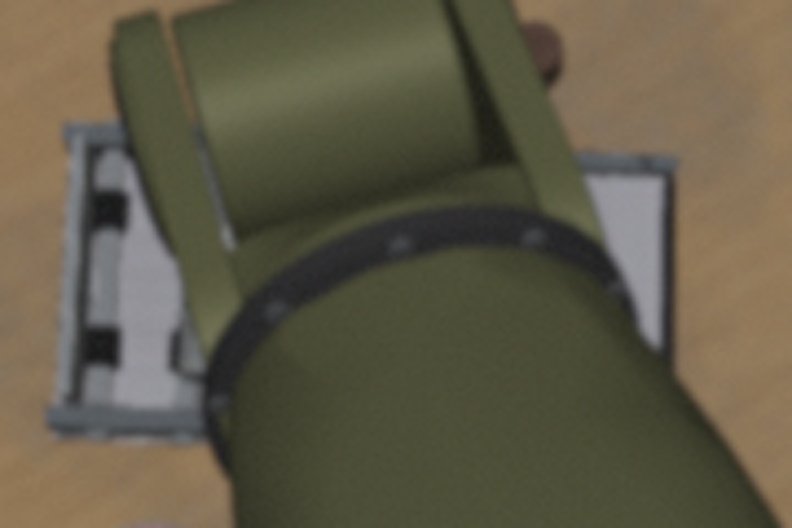

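The arm now hides the jar, but the jar's near corner shows at about (190,370), beside the lower tyre. Contact is steady at 2.5 N. Next is the crossing.

```bash
python3 -m handwheel '0 .07 .01 0 .47;0 .07 .01 0 .47;0 .07 .01 0 .47;0 .07 .01 0 .47;.01 .07 0 0 .47;0 .07 0 0 .47;0 .07 0 0 .47'
python3 -m handwheel '0 .06 0 0 .47;0 .06 0 0 .47;0 .06 0 0 .47'
python3 -m handwheel '0 .06 0 0 .47;0 .06 0 0 .47'
python3 -m handwheel '0 .06 0 0 .47;0 .06 0 0 .47'
python3 -m handwheel '0 0 0 0 .47;0 0 0 0 .47;0 0 0 0 .47'

```

```text
clock: 7.35
eef_pos: [561.0, 234.3, 42.1]
eef_rot: [-3.141, -0.0, 1.556]
wrist_force: [-0.4, -0.2, -0.0]
finger_gap: 49.8
finger_force: 0.0
clock: 7.6
eef_pos: [561.0, 241.3, 42.2]
eef_rot: [-3.142, -0.0, 1.556]
wrist_force: [-0.3, -0.4, -0.1]
finger_gap: 49.5
finger_force: 0.0
clock: 7.77
eef_pos: [561.1, 246.1, 42.2]
eef_rot: [-3.142, -0.0, 1.556]
wrist_force: [-0.0, 1.3, 0.3]
finger_gap: 49.9
finger_force: 0.0
clock: 7.93
eef_pos: [561.1, 250.8, 42.2]
eef_rot: [-3.142, -0.0, 1.556]
wrist_force: [0.7, 0.2, -0.6]
finger_gap: 49.8
finger_force: 0.0
clock: 8.18
eef_pos: [561.1, 250.6, 42.2]
eef_rot: [-3.142, 0.0, 1.556]
wrist_force: [-0.2, 0.1, 0.1]
finger_gap: 49.6
finger_force: 0.0
```

Contact ended near the crossing, so the jar seems to have dropped into its seat. Backing off and up to look.

```bash
python3 -m handwheel '0 -.3 .1 0 .47;0 -.6 .3 0 .47;0 -.5 .8 0 .47;0 -.5 .8 0 .47;0 -.8 .6 0 .47;0 -.9 .4 0 .47;0 -.9 .2 0 .47;0 -.9 0 0 .47;0 0 0 0 .47;0 0 0 0 .47;0 0 0 0 .47'
python3 - <<'E'
from h import *
a=[]
for n,s in(("side",np.s_[150:280,240:420]),("top",np.s_[120:250,250:430])):
    p,d=camera(n); a.append(cv2.resize(p[s][:,:,::-1],None,fx=4,fy=2.3,interpolation=cv2.INTER_CUBIC))
    # seat axis ends & tops projected
    m=np.array([.015,1,0]);m/=np.linalg.norm(m);y=np.array([-m[1],m[0],0])
    C=np.array([556.3,189.1,0])+100.6*m+[0,0,47.6]
    print(n,((pix(n,[C-26*m,C+26*m,C+48*y,C-48*y])-[s[1].start,s[0].start])*[4,2.3]).round())
cv2.imwrite("pics/f.png",np.vstack(a))
E
```

```text
clock: 9.1
eef_pos: [560.9, 34.3, 170.4]
eef_rot: [3.142, -0.0, 1.555]
wrist_force: [-0.2, 0.1, 0.1]
finger_gap: 49.7
finger_force: 0.0
side [[308.  80.]
 [292.  50.]
 [222.  71.]
 [377.  59.]]
top [[191. 165.]
 [ 78. 162.]
 [129. 223.]
 [140. 105.]]
```

View pics/f.png

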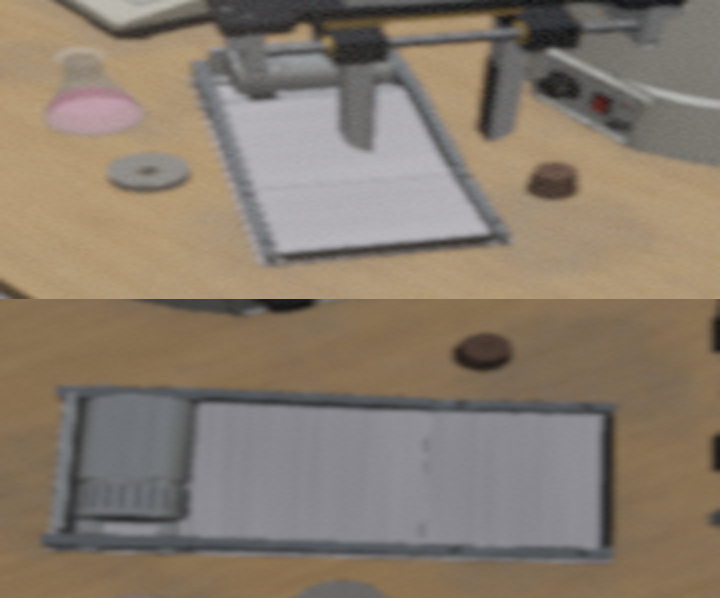

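The lower crop shows the jar between the stop and the lower roller. Its edges are at x≈78 and 191, exactly where a seated jar should project, and it lies parallel to the rollers. The flask, ring and bung haven't moved and the hand is clear.

```bash
python3 -c "
from cell import *
print(sign_off())"
```

```text
the job is handed in; nothing more can be done
None
```

The jar was pushed up the ramp with the fingers and lies seated on both rollers at the stop. The flask, ring weight and bung were left where they stood, the hand is clear, and the job is handed in; `sign_off()` returned no verdict.

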